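# Build a pipe support from packing blocks on the levelling plate

## Robot

A 7-joint arm with a two-finger parallel gripper is mounted at the origin on the work surface. World frame = base frame: x ahead of the robot, y to its left, z up, the work surface at z = 0. Lengths are in m, angles in rad, forces in N, time in s.
With the tool pointing down it reaches from about 0.35 to 0.9 m from the base axis. Payload 19.9 kg.
Tool frame: the origin (TCP) lies on the centre line of the jaws, within the pads' length; the fingertips stand 19 mm ahead of it and the grasp point (between the pads) is the TCP (bot.finger_overhang is the distance from the TCP to the fingertips, in m); z points along the fingers, y is the line along which they close (so a half turn about z gives the same grasp; the last joint's range is limited). The gripper opens to 85 mm and grips with 20 to 120 N. Pads are 22 mm wide; open, the fingers measure 114 mm over their backs; the gripper's body (76 mm by 85 mm) begins 54 mm behind the grasp point. The pads swing forward as they close: fully open they stand 13 mm farther back than shut.
Start: joints at [-1.302, 0.417, -0.01, 1.614, 0.005, 1.111, -0.053], TCP at [0.191, 0.595, 0.25] pointing down, gripper open.
Joint ranges: [-2.81, 2.81], [-0.39, 2.02], [-1.27, 1.25], [0.06, 2.57], [-1.19, 4.33], [0.19, 2], [-2.82, 2.82]. Speed limits (rad/s): [1.89, 1.89, 2.39, 2.39, 3.01, 3.01, 3.01].

## Interface

Orientations are given as [roll, pitch, yaw] about the fixed x, y, z axes, in that order (R = Rz(yaw) Ry(pitch) Rx(roll)).
In Python, from station import bot, gripper_to, status, get_image, order gives the robot as it stands. Calls block until the motion is done:
- bot.move_to(position, orientation): joint-space move of the TCP to a pose.
- bot.servo_line(position, rot=None, feed=0.15, force_limit=None): straight line of the TCP; rot=None keeps the orientation; feed is the mean speed in m/s. With force_limit (N) it stops when the force on the tool has changed by that much, and returns True; else False.
- bot.set_joints(angles): joint-space move.
- gripper_to(opening): finger opening in m; the grip force is fixed at half the most; returns when the fingers have stopped.
- bot.pause(seconds).
- bot.ik(position, orientation): joint angles nearest the present ones, or None.
- status.get_state(): the state.
- get_image(name): name is "scene" or "top"; returns a dict with "img" (420x560x3 uint8, red, green, blue), "camera_matrix" (3x3 intrinsics, pixels), "world_from_camera" (4x4, takes a point from camera to world coordinates). Camera axes: x right, y down, z forward; pixel columns grow to the right and rows downward; lengths in m; the calibration is good to about 2 mm. A picture is of the moment at which its call begins. There is no depth.
A pose or a line that the arm cannot do raises bot.IKError and nothing moves.
- order.close_job(): hands the job in; it is judged then, once.
The state is a dict: "time": time; "joint_pos": joint angles; "qvel": joint speeds; "effort": joint torques, N m; "ee_pos": TCP position; "tcp_rot": TCP orientation; "wrist_force": force on the tool from outside, world axes, zero at the start; "moment": the same for the moment, N m; "gripper_width": finger opening in m; "finger_force": force on a finger pad.
Only numpy, scipy, OpenCV 4.12 (cv2) and the standard library are available. Lean on these libraries where they do the work, as an engineer would, in place of code of your own. Each camera call takes 0.05 s, during which the arm holds its last target. There are 200 camera calls.

## Task

Build a pipe support on the levelling plate. Stand the big packing block on end on the bench with a broad face against the plate's front edge, tip it over that edge onto the plate so that it lies on its broad face, let go, then take it again and lay it inside the chalk outline. Lay the middle block flat on it and the V-block, groove up, on top of that, every base wholly on the block below; leave everything else on the bench where it is.

Things in the scene. Friction and masses are not known exactly. Their poses are not given: they have to be found in the camera images.
- plate: fixed dark steel levelling plate lying on the bench, 210 (its x) x 280 (its y) x 12 mm thick, square edges. Origin at the centre of its underside, on the bench top; z up, x points away from the robot, roughly
- plate_edge (a point): middle of the plate's front edge (the long side facing the robot), at the plate's top, 12 mm above the bench; its axes are those of the plate. The edge runs along y and is the fixed fence, 12 mm high, over which the big block is tipped towards the plate's +x
- outline: rectangle of white chalk lines, 4 mm wide, on top of the plate, with no height; inside the lines 150 (its x) x 82 mm (its y). Origin at its centre, on the plate's top; its long side x runs roughly along the plate's y
- base_block: the big packing block: plain solid aluminium, 130 mm long, 62 mm wide, 36 mm thick, about 0.8 kg, with black bore marks in its broad faces. It starts standing on end on the bench. Origin at the centre of the end on which it starts standing; z runs along its length (up at the start), y along the 62 mm width, x along the 36 mm thickness (normal to the broad faces)
- base_center (a point): centre of the big block: 65 mm along its z from its origin; axes as the block's
- middle_block: plain aluminium block, 92 (its x) x 48 (its y) x 30 mm high (its z), about 0.36 kg, starts lying flat on the bench. Origin at the centre of its underside
- middle_end_a (a point): on the middle block's underside, middle of its +x end: 46 mm from the origin
- middle_end_b (a point): the same at its -x end
- v_block: steel V-block, 62 (its x, along the groove) x 36 (its y) x 30 mm high (its z), about 0.36 kg; V groove open upwards, its upright sides (normal to y) flat from the foot to 26 mm. Starts upright on the bench. Origin at the centre of its underside
- v_end_a (a point): on the V-block's underside, middle of its +x end: 31 mm from the origin
- v_end_b (a point): the same at its -x end
- hammer: bystander, leave it alone: a hammer, about 260 mm, lying flat on the bench's right side
- wrench: bystander, leave it alone: a spanner, 190 mm, lying flat in front of the robot, to the right
- disc: bystander, leave it alone: a grinding disc, 115 mm across and 6 mm thick, lying flat in front of the robot, to the left
- grinder: bystander, leave it alone: an angle grinder, about 240 mm long and 85 mm high, on the bench's left side
- spray_can: bystander, leave it alone: an upright dark can with a pale paper label, 62 mm across and about 150 mm high; origin at the centre of its underside
Things that resemble listed ones, but are neither listed nor needed, are in the scene too. What is shaped like the v_block but orange or yellow is not meant.

How it is judged:
By the outcome, as a careful person would: the job done as asked, in the order asked, and still so for the second after the job is handed in, with the robot touching nothing.
It also fails if it takes over 72 s, if anything falls off the work surface, if the arm or the gripper's body presses on something with over 40 N, if the wrist force passes 120 N, or if a joint passes its speed limit or range.

## Working session

There is one attempt and no reset: what is moved stays moved. The work goes in short steps, each a Python script; the robot and the scene stay as the last script left them, time stands still between calls to the robot, and variables do not carry over. Pictures are saved under pics/ and viewed, at most 10 in all, crops included, and the job is handed in when it is done.

```bash
ls; mkdir -p pics; python3 - <<'E'
from station import bot, gripper_to, status, get_image, order
import cv2,numpy as np
for n in("scene","top"):
    d=get_image(n); cv2.imwrite(f"pics/{n}0.png",cv2.resize(d["img"][:,:,::-1],None,fx=1.42,fy=1.42,interpolation=cv2.INTER_CUBIC))
    print(n,d["camera_matrix"].round(1).tolist(),d["world_from_camera"].round(4).tolist())
    np.savez(f"{n}0.npz",**d)
print(status.get_state())
E
```

```text
pics
scene [[454.0, 0.0, 275.5], [0.0, 454.0, 209.6], [0.0, 0.0, 1.0]] [[0.2999, 0.6987, -0.6495, 1.3283], [0.954, -0.2181, 0.2058, -0.2481], [0.0021, -0.6814, -0.732, 0.9817], [0.0, 0.0, 0.0, 1.0]]
top [[419.7, 0.0, 277.3], [0.0, 419.7, 212.1], [0.0, 0.0, 1.0]] [[0.0201, -0.9841, 0.1763, 0.3077], [-0.9997, -0.0216, -0.0063, 0.0149], [0.01, -0.1762, -0.9843, 1.3343], [0.0, 0.0, 0.0, 1.0]]
{'time': 0.1, 'joint_pos': array([-1.30148894,  0.41791159, -0.01031836,  1.61406915,  0.00470682,
        1.11069733, -0.05303474]), 'qvel': array([ 0.00028387, -0.00047157, -0.00032701, -0.00182913,  0.00070188,
       -0.00104793,  0.00015808]), 'effort': array([ 2.44747207e-03, -8.65829372e+01,  6.80719949e-01, -4.35645425e+01,
        1.92990369e-02,  4.99008267e-03, -2.77714474e-05]), 'ee_pos': array([0.19105875, 0.59479753, 0.24974327]), 'tcp_rot': array([-3.14053429e+00,  8.36792449e-05,  2.83077544e+00]), 'wrist_force': array([-0.99028054,  0.14629731,  0.50339388]), 'moment': array([-0.00550709,  0.01989663, -0.04948437]), 'finger_force': 0.0, 'gripper_width': 0.08528877787991418}
```

View pics/scene0.png

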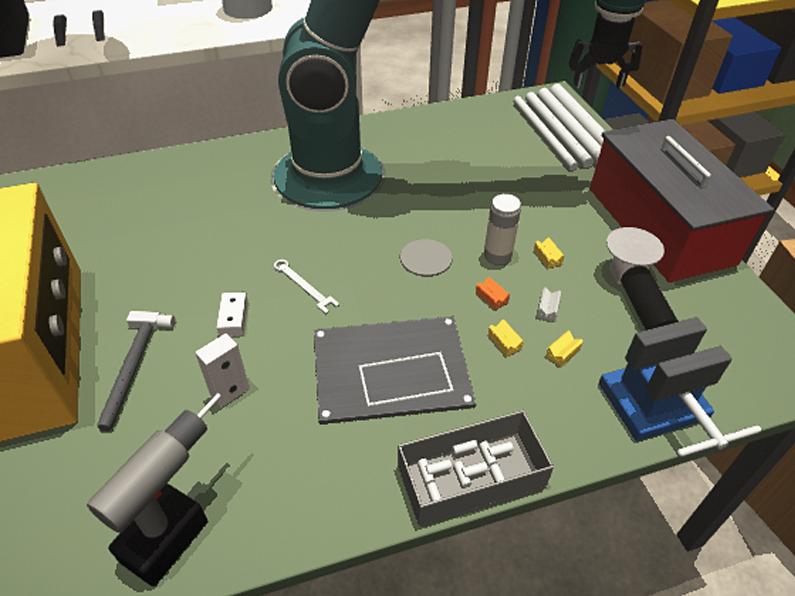

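View pics/top0.png

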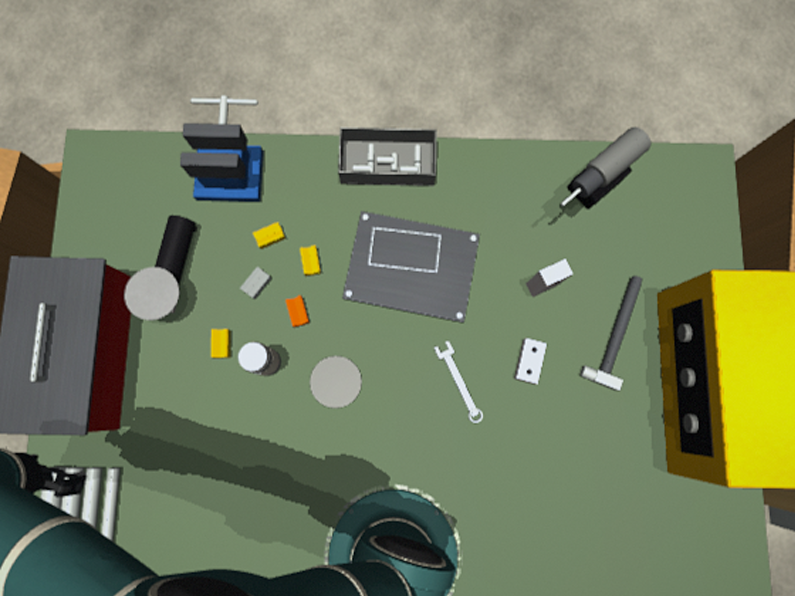

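The grey V-shape (scene 549,304; top 255,282) fits v_block, because the other four are orange or yellow. The base block stands at scene (222,370) and the middle block lies at (232,313). I'll enlarge the crops to read the corners and confirm this.

```bash
python3 - <<'E'
import cv2,numpy as np
def tile(img,x,y,s,w,h):
    c=img[y:y+h//s+1,x:x+w//s+1,::-1]; c=cv2.resize(c,None,fx=s,fy=s,interpolation=cv2.INTER_CUBIC)[:h,:w].copy()
    for k in range(0,w,10*s): cv2.line(c,(k,0),(k,6),(0,0,255),1); cv2.putText(c,str(x+k//s),(k+1,16),0,.33,(0,0,255))
    for k in range(0,h,10*s): cv2.line(c,(0,k),(6,k),(0,0,255),1); cv2.putText(c,str(y+k//s),(8,k+4),0,.33,(0,0,255))
    return c
t=np.load("top0.npz")["img"]; s=np.load("scene0.npz")["img"]
A=np.vstack([np.hstack([tile(t,365,175,8,400,300),tile(t,355,232,8,400,300)]),np.hstack([tile(t,165,182,8,400,300),tile(s,130,228,5,400,300)])])
B=np.vstack([np.hstack([tile(t,238,145,4,440,340),tile(s,370,193,8,360,340)]),np.hstack([tile(s,215,220,3,400,260),tile(s,145,200,6,400,260)])])
cv2.imwrite("pics/A.png",A);cv2.imwrite("pics/B.png",B)
E
```

```text
(no output)
```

View pics/A.png

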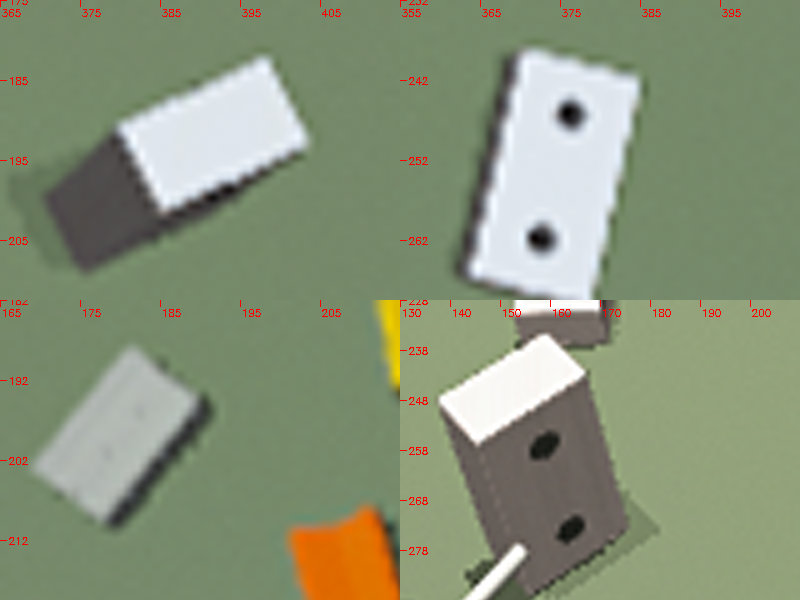

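View pics/B.png

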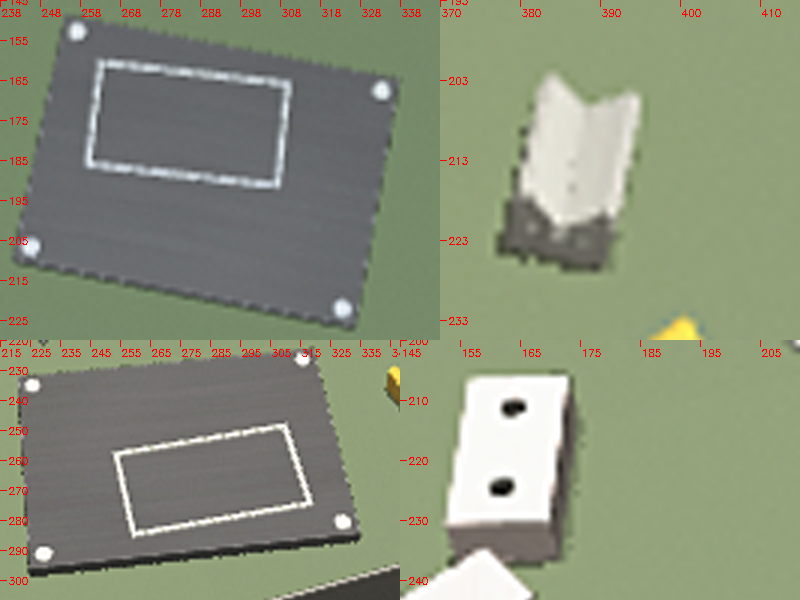

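The crops confirm it. A: big block (top tile 1), middle block (tile 2), grey V-block (tile 3). B: plate, outline and the V-block's groove facing up. Now I'll fit the poses by reprojection in both cameras.

```bash
cat > util.py <<'E'
import numpy as np, cv2, itertools
from scipy.optimize import least_squares
from scipy.spatial.transform import Rotation as R
def proj(d,P):
    W=d["world_from_camera"]; c=(np.asarray(P)-W[:3,3])@W[:3,:3]; q=c@d["camera_matrix"].T; return q[:,:2]/q[:,2:]
def ray(d,uv,z):
    W=d["world_from_camera"]; uv=np.atleast_2d(uv); r=np.c_[uv,np.ones(len(uv))]@np.linalg.inv(d["camera_matrix"]).T@W[:3,:3].T
    return W[:3,3]+r*((z-W[2,3])/r[:,2:])
def fitrect(obs,L,Wd,z):
    """obs: list of (cam, 4 px corners in cyclic order); rectangle L x Wd at height z -> x,y,yaw, rms px"""
    base=np.array([[1,1],[-1,1],[-1,-1],[1,-1]])*[L/2,Wd/2]; best=None
    def pts(p): c,s=np.cos(p[2]),np.sin(p[2]); return np.c_[base@np.array([[c,s],[-s,c]])+p[:2],np.full(4,z)]
    c0=np.mean([ray(d,uv,z)[:,:2].mean(0) for d,uv in obs],0)
    def match(d,uv,p):
        q=proj(d,pts(p)); D=np.linalg.norm(q[:,None]-np.array(uv)[None],axis=2); return (q-np.array(uv)[D.argmin(1)]).ravel()
    for a in np.arange(0,np.pi,np.pi/12):
        r=least_squares(lambda p:np.concatenate([match(d,u,p) for d,u in obs]),[*c0,a],x_scale=[.01,.01,.1])
        if best is None or r.cost<best.cost: best=r
    return best.x, np.sqrt((best.fun**2).mean())
E
python3 - <<'E'
from util import *
t=dict(np.load("top0.npz"));s=dict(np.load("scene0.npz"))
def n(p,o,k): return (np.array(p)+.5)/k-.5+o
O={
"base":([(t,n([(120,125),(265,57),(308,147),(163,212)],(365,175),8)),(s,n([(145,34),(186,72),(78,145),(39,98)],(130,228),5))],.062,.036,.13),
"mid":([(t,n([(122,50),(240,78),(192,298),(68,272)],(355,232),8)),(s,n([(68,36),(169,36),(150,180),(47,182)],(145,200),6))],.092,.048,.03),
"v":([(t,n([(130,45),(207,98),(110,222),(35,165)],(165,182),8))],.062,.036,.03),
"plate":([(t,n([(62,17),(398,76),(357,326),(14,262)],(238,145),4)),(s,n([(20,38),(312,9),(358,197),(30,228)],(215,220),3))],.28,.21,.012),
"outl":([(t,n([(100,64),(290,84),(279,185),(90,166)],(238,145),4)),(s,n([(116,115),(287,86),(311,162),(134,194)],(215,220),3))],.154,.086,.012)}
for k,(o,*a) in O.items():
    print(k,*[(x.round(4),round(e,2)) for x,e in [fitrect([q],*a) for q in o]+[fitrect(o,*a)]])
E
```

```text
base (array([ 0.5926, -0.3278,  2.0169]), np.float64(0.24)) (array([ 0.5946, -0.3243,  2.0294]), np.float64(0.4)) (array([ 0.5934, -0.3257,  2.0238]), np.float64(0.61))
mid (array([ 0.4178, -0.2968,  2.9047]), np.float64(0.43)) (array([ 0.4176, -0.2926, -0.2445]), np.float64(0.25)) (array([ 0.4176, -0.2945,  2.9017]), np.float64(0.62))
v (array([0.5795, 0.3167, 2.5361]), np.float64(0.26)) (array([0.5795, 0.3167, 2.5361]), np.float64(0.26))
plate (array([ 0.6287, -0.0316,  1.4104]), np.float64(0.21)) (array([ 0.6316, -0.0285,  1.3868]), np.float64(0.64)) (array([ 0.6303, -0.0297,  1.3977]), np.float64(0.83))
outl (array([ 0.6651, -0.0165,  1.4878]), np.float64(0.18)) (array([ 0.667 , -0.0105,  1.4747]), np.float64(0.31)) (array([ 0.6663, -0.0129,  1.4803]), np.float64(0.8))
```

```bash
cat >> util.py <<'E'
PY=-0.173; E0=np.array([0.5269,-0.0116,0.012]); ez=np.array([0,0,1.])
def h(yaw): return np.array([np.cos(yaw),np.sin(yaw),0])
def rot(yaw,th,flip=0):
    """tool tilted th from straight down towards heading yaw, closing along yaw+90"""
    z=-np.cos(th)*ez+np.sin(th)*h(yaw); y=h(yaw+np.pi/2)*(-1 if flip else 1); return R.from_matrix(np.c_[np.cross(y,z),y,z]).as_euler("xyz")
def tip(E,g,off,phi):
    x,z=-.018-off,g-.012; c,s=np.cos(phi),np.sin(phi); return E+h(PY)*(x*c+z*s)+ez*(-x*s+z*c)
E
python3 - <<'E'
from util import *
from station import bot,status
print(bot.finger_overhang)
D=np.deg2rad
for e in(-.05,0,.05):
  Ee=E0+e*h(PY+np.pi/2)
  for g in (.09,.11):
    for th0 in (90,75,60,45):
      print(e,g,th0,[[ '.' if bot.ik(tip(Ee,g,.008,D(p)),rot(PY,D(th0-p),f)) is not None else 'x' for p in range(0,91,15)] for f in (0,1)])
b=np.array([.5934,-.3257,0])
for g in(.09,.11):
  for yaw in (2.0238-np.pi/2,2.0238+np.pi/2):
    print(g,round(yaw,2),[[th for th in range(0,95,15) if bot.ik(b+ez*g-.008*h(yaw),rot(yaw,D(th),f)) is not None] for f in(0,1)])
E
```

```text
0.019
-0.05 0.09 90 [['.', 'x', '.', '.', '.', '.', '.'], ['.', 'x', '.', '.', 'x', '.', '.']]
-0.05 0.09 75 [['x', 'x', '.', '.', '.', '.', '.'], ['x', 'x', '.', 'x', '.', '.', '.']]
-0.05 0.09 60 [['x', '.', '.', '.', '.', '.', '.'], ['x', '.', 'x', '.', '.', '.', '.']]
-0.05 0.09 45 [['.', '.', '.', '.', '.', '.', '.'], ['.', '.', '.', '.', '.', '.', '.']]
-0.05 0.11 90 [['x', 'x', '.', '.', '.', '.', '.'], ['x', 'x', '.', '.', 'x', '.', '.']]
-0.05 0.11 75 [['x', 'x', '.', '.', '.', '.', '.'], ['x', 'x', '.', 'x', '.', '.', '.']]
-0.05 0.11 60 [['x', '.', '.', '.', '.', '.', '.'], ['x', '.', 'x', '.', '.', '.', '.']]
-0.05 0.11 45 [['.', '.', '.', '.', '.', '.', '.'], ['.', 'x', '.', '.', '.', '.', '.']]
0 0.09 90 [['.', '.', '.', '.', '.', '.', '.'], ['.', '.', '.', '.', '.', '.', '.']]
0 0.09 75 [['x', '.', '.', '.', '.', '.', '.'], ['x', '.', '.', 'x', '.', '.', '.']]
0 0.09 60 [['x', '.', '.', '.', '.', '.', '.'], ['x', '.', 'x', '.', '.', '.', '.']]
0 0.09 45 [['.', '.', '.', '.', '.', '.', '.'], ['.', '.', '.', '.', '.', '.', '.']]
0 0.11 90 [['.', '.', '.', '.', '.', '.', 
[... 691 characters left out ...]
.', '.'], ['.', '.', '.', '.', 'x', '.', '.']]
0.05 0.11 75 [['.', '.', '.', '.', '.', '.', '.'], ['x', '.', '.', 'x', '.', '.', '.']]
0.05 0.11 60 [['.', '.', '.', '.', '.', '.', '.'], ['.', '.', 'x', '.', '.', '.', '.']]
0.05 0.11 45 [['.', '.', '.', '.', '.', '.', '.'], ['.', 'x', '.', '.', '.', '.', '.']]
0.09 0.45 [[0, 15, 30, 45, 60, 75, 90], [0, 15, 30, 45, 60, 75, 90]]
0.09 3.59 [[0, 15, 30, 45, 60, 75], [0, 15, 30, 45, 60, 75]]
0.11 0.45 [[0, 15, 30, 45, 60, 75, 90], [0, 15, 30, 45, 60, 75, 90]]
0.11 3.59 [[0, 15, 30, 45, 60, 75], [0, 15, 30, 45, 60, 75]]<sys>:0: UserWarning: Gimbal lock detected. Setting third angle to zero since it is not possible to uniquely determine all angles.
```

```bash
cat >> util.py <<'E'
D=np.deg2rad; TH0=D(60); G=.09; OFF=.008
def st():
    from station import status
    s=status.get_state(); print("t%.1f"%s["time"],"ee",s["ee_pos"].round(4),"rot",s["tcp_rot"].round(3),"w %.4f"%s["gripper_width"],"F",s["wrist_force"].round(1),"q",s["joint_pos"].round(2),flush=True); return s
def snap(name,cam,x,y,w,hh):
    from station import get_image
    d=get_image(cam); np.savez(f"{name}.npz",**d); s=min(800//w,600//hh)
    c=cv2.resize(d["img"][y:y+hh,x:x+w,::-1],None,fx=s,fy=s,interpolation=cv2.INTER_CUBIC); cv2.imwrite(f"pics/{name}.png",c); print(name,"scale",s,"origin",x,y)
E
python3 - <<'E'
from util import *
from station import bot,gripper_to,status
yaw=2.0238-np.pi/2; rt=rot(yaw,TH0); tz=np.sin(TH0)*h(yaw)-np.cos(TH0)*ez
g=np.array([.5938,-.3262,G])-OFF*h(yaw)
bot.move_to([.45,.05,.38],rot(0,D(30))); st()
bot.move_to(g-tz*.09,rt); st()
bot.servo_line(g,feed=.12); st()
snap("pick","scene",100,150,200,150)
E
```

```text
t2.3 ee [0.4501 0.0507 0.38  ] rot [-3.141  0.524 -3.141] w 0.0854 F [-0.5  0.1 -0.7] q [-0.94 -0.38  0.51  2.17  0.51  0.87  0.9 ]
t5.5 ee [ 0.5169 -0.3633  0.1352] rot [-3.14   1.047 -2.686] w 0.0854 F [-0.5 -0.1  0. ] q [ 1.39  0.75 -0.55  1.91 -1.12  0.77 -2.34]
t6.4 ee [ 0.5863 -0.3302  0.0901] rot [-3.141  1.047 -2.689] w 0.0854 F [ 0.2 -0.4  0.5] q [ 1.33  0.89 -0.66  1.87 -1.15  0.58 -2.3 ]
pick scale 4 origin 100 150
```

View pics/pick.png

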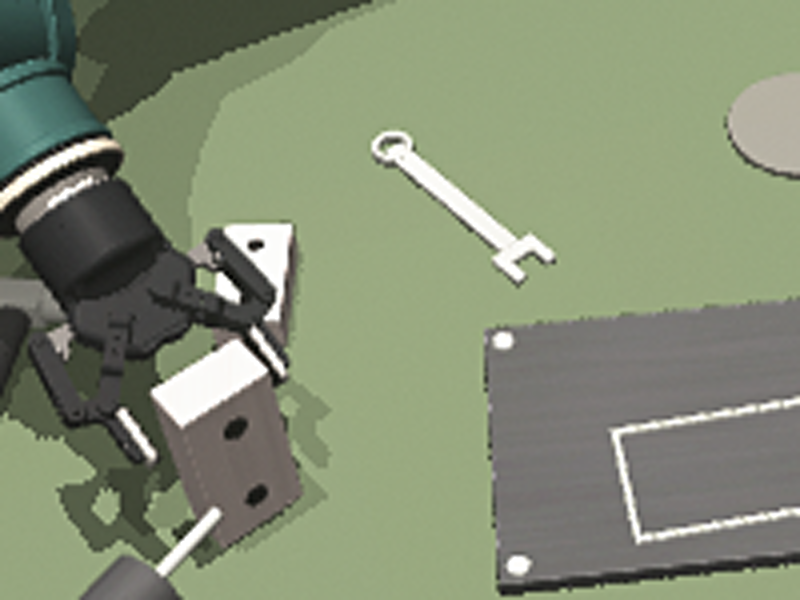

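Both fingers bracket the block cleanly (scale 4: pads at about (135,435) and (270,350), with the block between them). Next: grip, lift, and move to above the front of the plate edge.

```bash
python3 - <<'E'
from util import *
from station import bot,gripper_to,status
gripper_to(.05); s=st()
p=s["ee_pos"]; bot.servo_line(p+[0,0,.13],feed=.15); s=st()
for f in (0,1):
  for e in(0,.03):
    q=bot.ik(tip(E0+e*h(PY+np.pi/2),G,OFF,0)-.03*h(PY)+[0,0,.12],rot(PY,TH0,f)); print(f,e,q if q is None else np.round(q,2))
E
```

```text
t6.8 ee [ 0.5865 -0.33    0.0904] rot [-3.14   1.047 -2.688] w 0.0612 F [-4.4 -0.3  6.2] q [ 1.33  0.89 -0.66  1.87 -1.15  0.58 -2.3 ]
t7.8 ee [ 0.5861 -0.3299  0.2192] rot [ 3.139  1.047 -2.691] w 0.0611 F [ 0.2 -0.7 -8.7] q [ 1.32  0.64 -0.64  1.86 -1.09  0.72 -2.57]
0 0 None
0 0.03 None
1 0 None
1 0.03 None
```

```bash
python3 - <<'E'
from util import *
from station import bot,gripper_to,status
for w in ([.6,-.2,.25],[.6,-.1,.25],[.62,0,.25]):
    q=bot.ik(w,rot(PY,TH0)); print(w,q if q is None else np.round(q,2))
w=[.62,-.1,.25] if bot.ik([.62,-.1,.25],rot(PY,TH0)) is not None else None
if w: bot.move_to(w,rot(PY,TH0)); st()
for e in(-.05,0,.05,.09):
  print(e,[[('.' if bot.ik(tip(E0+e*h(PY+np.pi/2),G,OFF,0)-b*h(PY)+[0,0,z],rot(PY,TH0)) is not None else 'x') for z in (0,.02,.05,.1)] for b in (0,.03)])
E
```

```text
[0.6, -0.2, 0.25] [ 1.28  0.42 -1.07  2.27  2.84  0.41 -0.94]
[0.6, -0.1, 0.25] [ 1.04  0.36 -1.07  2.33  2.54  0.55 -0.85]
[0.62, 0, 0.25] [ 0.76  0.4  -1.08  2.29  2.23  0.74 -0.7 ]
t11.0 ee [ 0.62   -0.1003  0.2499] rot [3.141 1.047 2.967] w 0.0612 F [-0.6 -0.1 -8.8] q [ 1.02  0.41 -1.07  2.29  2.49  0.57 -0.77]
-0.05 [['x', 'x', 'x', 'x'], ['x', 'x', 'x', 'x']]
0 [['x', 'x', 'x', 'x'], ['x', 'x', 'x', 'x']]
0.05 [['.', '.', '.', '.'], ['x', 'x', 'x', 'x']]
0.09 [['.', '.', '.', '.'], ['.', '.', '.', '.']]
```

```bash
python3 - <<'E'
from util import *
from station import bot
for e in (.08,.095):
  E=E0+e*h(PY+np.pi/2); print(e,E)
  for p,up,b in [(0,.06,.02),(0,0,.02),(0,0,0)]+[(k,0,0) for k in range(10,91,10)]:
    q=bot.ik(tip(E,G,OFF,D(p))-b*h(PY)+[0,0,up],rot(PY,TH0-D(p))); print(p,up,b,q if q is None else np.round(q,2))
E
```

```text
0.08 [0.54067107 0.06720582 0.012     ]
0 0.06 0.02 [ 0.46  0.69 -1.12  2.55  2.25  1.33 -0.93]
0 0 0.02 [ 0.39  0.93 -1.02  2.54  2.41  1.52 -0.96]
0 0 0 [ 0.42  0.92 -1.    2.5   2.43  1.47 -0.93]
10 0 0 [ 0.46  0.72 -0.99  2.43  2.23  1.09 -0.85]
20 0 0 [ 0.42  0.57 -0.88  2.33  1.98  0.75 -0.66]
30 0 0 [ 0.37  0.51 -0.76  2.22  1.57  0.54 -0.26]
40 0 0 [ 0.24  0.49 -0.56  2.09  0.96  0.48  0.34]
50 0 0 [ 0.36  0.6  -0.69  1.94  0.73  0.68  0.62]
60 0 0 [ 0.35  0.69 -0.68  1.79  0.56  0.86  0.81]
70 0 0 [ 0.39  0.83 -0.75  1.64  0.53  1.08  0.87]
80 0 0 [ 0.42  0.99 -0.85  1.48  0.55  1.31  0.88]
90 0 0 [ 0.44  1.15 -0.95  1.32  0.59  1.53  0.87]
0.095 [0.54325314 0.08198191 0.012     ]
0 0.06 0.02 [ 0.41  0.7  -1.12  2.53  2.22  1.35 -0.93]
0 0 0.02 [ 0.35  0.94 -1.02  2.52  2.37  1.53 -0.96]
0 0 0 [ 0.38  0.92 -1.01  2.48  2.4   1.48 -0.93]
10 0 0 [ 0.41  0.73 -0.99  2.42  2.2   1.1  -0.85]
20 0 0 [ 0.37  0.57 -0.87  2.32  1.96  0.76 -0.66]
30 0 0 [ 0.34  0.52 -0.77  2.2   1.55  0.57 -0.26]
40 0 0 [ 0.22  0.5  -0.57  2.07  0.97  0.5   0.3 ]
50 0 0 [ 0.34  0.61 -0.7   1.93  0.74  0.69  0.59]
60 0 0 [ 0.33  0.7  -0.68  1.78  0.56  0.86  0.79]
70 0 0 [ 0.34  0.82 -0.71  1.63  0.49  1.07  0.87]
80 0 0 [ 0.37  0.97 -0.8   1.47  0.51  1.29  0.89]
90 0 0 [ 0.39  1.13 -0.9   1.31  0.55  1.52  0.88]
```

```bash
python3 - <<'E'
from util import *
from station import bot,gripper_to,status
E=E0+.09*h(PY+np.pi/2); T=tip(E,G,OFF,0); n=h(PY)
bot.move_to(T-.013*n+[0,0,.05],rot(PY,TH0)); st()
bot.servo_line(T-.013*n+[0,0,.0025],feed=.08); st()
print(bot.servo_line(T+.008*n+[0,0,.0025],feed=.025,force_limit=5)); s=st()
print("along n past nominal:",(s["ee_pos"]-T)@n)
p=s["ee_pos"]; print(bot.servo_line([p[0],p[1],.088],feed=.015,force_limit=5)); st()
snap("edge","scene",210,170,200,150)
E
```

```text
t11.9 ee [0.5046 0.0836 0.1402] rot [3.14  1.047 2.967] w 0.0611 F [-0.2  0.3 -8.9] q [ 0.42  0.74 -1.1   2.52  2.26  1.36 -0.93]
t12.7 ee [0.5042 0.0836 0.0929] rot [3.141 1.048 2.968] w 0.0611 F [-0.8  0.3 -8.3] q [ 0.34  0.88 -0.98  2.51  2.38  1.47 -0.98]
True
t13.3 ee [0.5174 0.0811 0.0916] rot [-3.141  1.045  2.969] w 0.0613 F [-1.2  0.1 -8.3] q [ 0.36  0.88 -0.97  2.49  2.39  1.44 -0.96]
along n past nominal: 0.0006800246528763556
True
t13.5 ee [0.5174 0.081  0.0907] rot [-3.14   1.047  2.97 ] w 0.0612 F [-2.6  0.1  4.9] q [ 0.36  0.88 -0.97  2.49  2.4   1.44 -0.97]
edge scale 4 origin 210 170
```

View pics/edge.png

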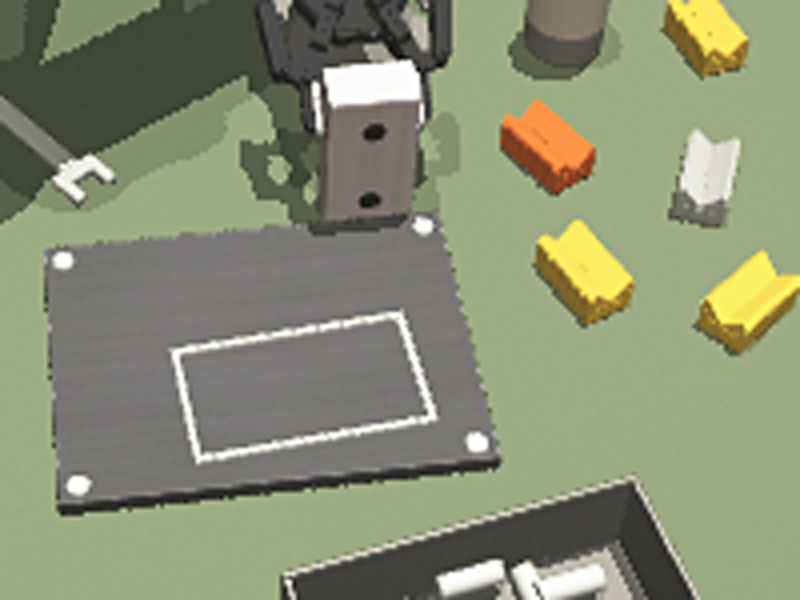

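The block stands square against the edge at about (365,215) in the crop. Now I'll tip it about the edge in 10° steps.

```bash
python3 - <<'E'
from util import *
from station import bot,gripper_to,status
n=h(PY); s=status.get_state(); p=s["ee_pos"]
print(bot.servo_line(p+.002*n,feed=.01,force_limit=4)); s=st(); p=s["ee_pos"]
bot.pause(.2)
E=p-(tip(np.zeros(3),G,OFF,0)); E[2]=.0127; print("E",E)
fm=0
for k in range(8,89,8):
    stop=bot.servo_line(tip(E,G,OFF,D(k)),rot(PY,TH0-D(k)),feed=.035 if k<50 else .05,force_limit=35)
    f=status.get_state()["wrist_force"].round(1); print(k,stop,f,"%.1f"%status.get_state()["time"],flush=True)
    if stop: break
st()
E
```

```text
True
t13.7 ee [0.5177 0.081  0.0908] rot [-3.14   1.046  2.971] w 0.0606 F [-4.9  1.6  5.3] q [ 0.36  0.88 -0.97  2.49  2.4   1.44 -0.96]
E [0.54332733 0.07651757 0.0127    ]
8 False [ 0.3 -0.6 -8. ] 14.4
16 False [-0.6  0.2 -8.7] 14.9
24 False [-0.3 -0.3 -9. ] 15.4
32 False [-0.2  0.2 -8.3] 15.8
40 False [-0.   0.1 -7.4] 16.3
48 False [-1.2  0.1 -8.7] 16.8
56 False [-0.6  0.7 -7.8] 17.2
64 False [-1.   0.5 -8.9] 17.6
72 False [-0.   0.5 -7.8] 17.9
80 False [-0.4  0.2 -8.8] 18.3
88 False [ 0.3  0.1 -7.7] 18.7
t18.7 ee [0.619  0.0639 0.0417] rot [ 3.141 -0.486  2.969] w 0.0613 F [ 0.3  0.1 -7.7] q [ 0.48  1.2  -1.09  1.35  0.72  1.56  0.78]
```

```bash
python3 - <<'E'
from util import *
from station import bot,gripper_to,status
s=status.get_state();p=s["ee_pos"]
bot.servo_line(p-[0,0,.0012],rot(PY,TH0-D(90)),feed=.02,force_limit=15); p=st()["ee_pos"]
print(bot.servo_line(p-[0,0,.006],feed=.015,force_limit=6)); p=st()["ee_pos"]
gripper_to(.08); p=st()["ee_pos"]
a=TH0-D(90); tz=-np.cos(a)*ez+np.sin(a)*h(PY)
bot.servo_line(p-tz*.1,feed=.2); st()
snap("tipped","top",220,130,133,100)
bc=p+(.065-G)*h(PY)
print("block centre est",bc)
for f in (0,1):
  for w,yw in ((bc,PY),(np.array([.6663,-.0129,0]),1.4803),(np.array([.6663,-.0129,0]),1.4803-np.pi)):
    q=bot.ik([w[0],w[1],.12],rot(yw,0,f)); print(f,round(yw,2),q if q is None else np.round(q,2))
E
```

```text
t19.0 ee [0.619  0.0641 0.0409] rot [ 3.142 -0.521  2.969] w 0.0608 F [-0.1  0.1 -8.2] q [ 0.47  1.22 -1.09  1.32  0.7   1.59  0.79]
True
t19.3 ee [0.619  0.064  0.0376] rot [ 3.141 -0.523  2.969] w 0.0607 F [-0.2 -1.6  6.5] q [ 0.47  1.22 -1.09  1.32  0.7   1.59  0.79]
t19.6 ee [0.6186 0.0637 0.0363] rot [-3.141 -0.524  2.968] w 0.0803 F [ 0.2 -0.1  0.9] q [ 0.47  1.23 -1.09  1.32  0.7   1.59  0.79]
t20.2 ee [0.6672 0.0552 0.122 ] rot [-3.14  -0.525  2.968] w 0.0798 F [-0.4 -0.2 -0.8] q [ 0.42  1.18 -1.11  1.13  0.66  1.76  0.85]
tipped scale 6 origin 220 130
block centre est [0.59394949 0.06801419 0.03634307]
0 -0.17 [ 0.62  0.86 -1.16  1.76  0.87  1.14  0.58]
0 1.48 [ 0.72  1.04 -1.27  1.57  1.02  1.31  2.35]
0 -1.66 [ 0.53  0.79 -0.85  1.58  0.65  1.07 -0.58]
1 -0.17 [ 0.15  0.55 -0.41  1.78  0.28  0.87 -2.13]
1 1.48 [ 0.53  0.79 -0.85  1.58  0.65  1.07 -0.58]
1 -1.66 [ 0.72  1.04 -1.27  1.57  1.02  1.31  2.35]
```

View pics/tipped.png

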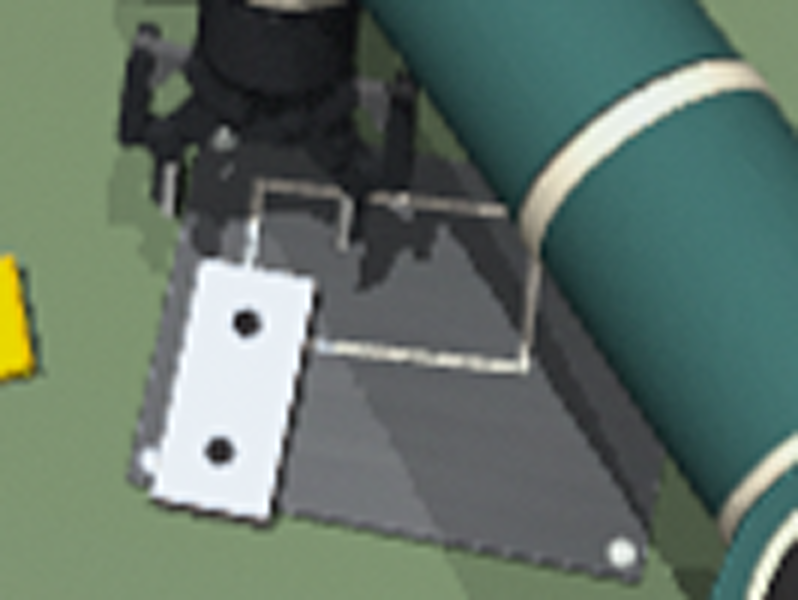

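The block lies flat on the plate along its left side (scale 6 corners (200,257), (318,280), (270,522), (150,498)). I'll retake it and lay it in the outline.

```bash
python3 - <<'E'
from util import *
from station import bot,gripper_to,status
d=dict(np.load("tipped.npz")); uv=(np.array([(200,257),(318,280),(270,522),(150,498)])+.5)/6-.5+[220,130]
x,e=fitrect([(d,uv)],.13,.062,.048); print(x.round(4),e)
c=x[:2]+[.001,.0018]; yaw=x[2]-np.pi if abs(x[2]-PY)>1 else x[2]
print(c,yaw); 
yg=PY; O=np.array([.6663,-.0129]); yo=1.4803-np.pi
bot.move_to([*c,.1],rot(yg,0)); bot.servo_line([*c,.038],feed=.12); gripper_to(.05); st()
bot.servo_line([*c,.09],feed=.15)
bot.move_to([*O,.09],rot(yo,0)); st()
print(bot.servo_line([*O,.034],feed=.07,force_limit=6)); st()
gripper_to(.08); p=st()["ee_pos"]
bot.servo_line([*p[:2],.15],feed=.2)
bot.move_to([.45,-.29,.2],rot(2.9017,0)); st()
d0=220
snap("laid","top",220,130,133,100)
E
```

```text
[0.5935 0.066  2.972 ] 0.24593050169858338
[0.59445993 0.06783808] -0.16958162895733064
t22.1 ee [0.5949 0.0681 0.039 ] rot [3.141e+00 1.000e-03 2.969e+00] w 0.0608 F [-1.6  0.4  5.7] q [ 0.57  0.95 -1.06  1.79  0.98  1.03  0.51]
t23.7 ee [ 0.6657 -0.0124  0.0892] rot [-3.14  -0.     1.483] w 0.0608 F [ 0.1 -0.3 -8.5] q [ 0.52  0.83 -0.82  1.6   0.68  1.03 -0.6 ]
True
t24.4 ee [ 0.6655 -0.0129  0.0386] rot [-3.139  0.     1.48 ] w 0.0608 F [ 0.2 -0.2  2.4] q [ 0.49  0.89 -0.78  1.61  0.73  0.96 -0.63]
t24.7 ee [ 0.6648 -0.0132  0.0382] rot [-3.138  0.     1.48 ] w 0.0803 F [ 0.1 -1.2  0.4] q [ 0.49  0.89 -0.78  1.61  0.73  0.96 -0.63]
t26.8 ee [ 0.4507 -0.2891  0.1997] rot [-3.141  0.    -0.237] w 0.0802 F [ 0.8 -0.1  0.2] q [ 1.01  0.37 -0.61  1.87  0.25  0.97 -1.52]
laid scale 6 origin 220 130
```

View pics/laid.png

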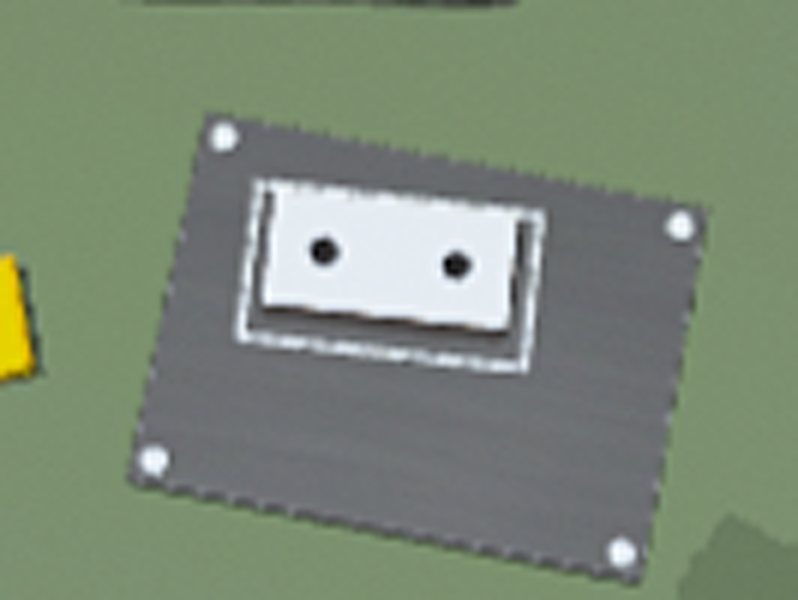

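The block lies within the outline; the upward shift of its top face is parallax. I'll check that numerically, then move the middle block.

```bash
python3 - <<'E'
from util import *
from station import bot,gripper_to,status
d=dict(np.load("laid.npz")); n=lambda p:(np.array(p)+.5)/6-.5+[220,130]
x,e=fitrect([(d,n([(272,183),(522,210),(508,328),(262,306)]))],.13,.062,.048)
o,e2=fitrect([(d,n([(257,182),(541,212),(525,368),(240,338)]))],.154,.086,.012)
c,s=np.cos(o[2]),np.sin(o[2]); print(x.round(4),e,o.round(4),e2,"rel",np.array([[c,s],[-s,c]])@(x-o)[:2],x[2]-o[2])
C=x[:2]+[.001,.0018]; print("base centre",C,"cmd .6655 -.0129")
M=np.array([.4176,-.2945]); ym=2.9017
for yw in(ym,ym-np.pi):
  print([q if q is None else np.round(q,2) for q in (bot.ik([*M,.08],rot(yw,0)),bot.ik([.6655,-.0129,.1],rot(1.4803,0)),bot.ik([.6655,-.0129,.1],rot(1.4803-np.pi,0)))])
E
```

```text
[ 0.6664 -0.0144  1.492 ] 0.5288489094571849 [ 0.6664 -0.0153  1.4854] 0.22687294050219026 rel [8.60170251e-04 8.50194251e-06] 0.006632245875887621
base centre [ 0.66744331 -0.01263125] cmd .6655 -.0129
[array([ 0.98,  0.51, -0.53,  2.01,  0.38,  0.72, -1.59]), array([-0.51,  0.77,  0.71,  1.63, -0.59,  0.96, -2.82]), array([ 0.55,  0.83, -0.87,  1.59,  0.7 ,  1.06, -0.61])]
[array([ 1.45,  0.83, -1.19,  2.  ,  0.94,  1.02,  1.11]), array([-0.51,  0.77,  0.71,  1.63, -0.59,  0.96, -2.82]), array([ 0.55,  0.83, -0.87,  1.59,  0.7 ,  1.06, -0.61])]
```

```bash
python3 - <<'E'
from util import *
from station import bot,gripper_to,status
M=np.array([.4178,-.2947]); ym=2.9017; B=np.array([.6662,-.0128]); yo=1.4803-np.pi
bot.move_to([*M,.08],rot(ym,0)); bot.servo_line([*M,.022],feed=.1); gripper_to(.035); st()
bot.servo_line([*M,.13],feed=.2)
bot.move_to([*B,.11],rot(yo,0)); st()
print(bot.servo_line([*B,.066],feed=.06,force_limit=5)); st()
gripper_to(.065); p=st()["ee_pos"]
bot.servo_line([*p[:2],.16],feed=.2)
V=np.array([.5802,.3185]); yv=2.5361
bot.move_to([*V,.2],rot(yv-np.pi,0)); st()
snap("mid","scene",210,170,200,150)
d=dict(np.load("mid.npz"))
from station import get_image
t=get_image("top"); np.savez("mid_top.npz",**t)
a=cv2.imread("pics/mid.png"); b=cv2.resize(t["img"][130:230,220:320,::-1],(300,300),interpolation=cv2.INTER_CUBIC); a[300:600,500:800]=b; cv2.imwrite("pics/mid.png",a)
E
```

```text
t28.5 ee [ 0.4181 -0.295   0.0227] rot [ 3.141e+00 -1.000e-03 -2.400e-01] w 0.0473 F [-2.4  0.1 11.3] q [ 0.93  0.61 -0.46  2.02  0.46  0.61 -1.65]
t30.6 ee [ 0.6659 -0.0142  0.1096] rot [-3.141e+00  1.000e-03  1.478e+00] w 0.0472 F [-0.1 -1.6 -3.4] q [ 0.57  0.83 -0.91  1.59  0.72  1.09 -0.63]
True
t31.2 ee [ 0.6657 -0.013   0.0704] rot [-3.14  0.    1.48] w 0.0468 F [-1.4 -0.2  6.6] q [ 0.55  0.88 -0.88  1.6   0.76  1.03 -0.65]
t31.6 ee [ 0.6653 -0.0132  0.0702] rot [-3.139  0.     1.48 ] w 0.0648 F [ 0.1 -0.5  0.9] q [ 0.55  0.88 -0.88  1.6   0.76  1.03 -0.65]
t33.5 ee [0.5812 0.3169 0.1995] rot [-3.141  0.     2.533] w 0.0649 F [ 1.3 -1.  -0.3] q [ 0.17  0.83 -1.16  1.53  0.78  1.3  -0.13]
mid scale 4 origin 210 170
```

View pics/mid.png

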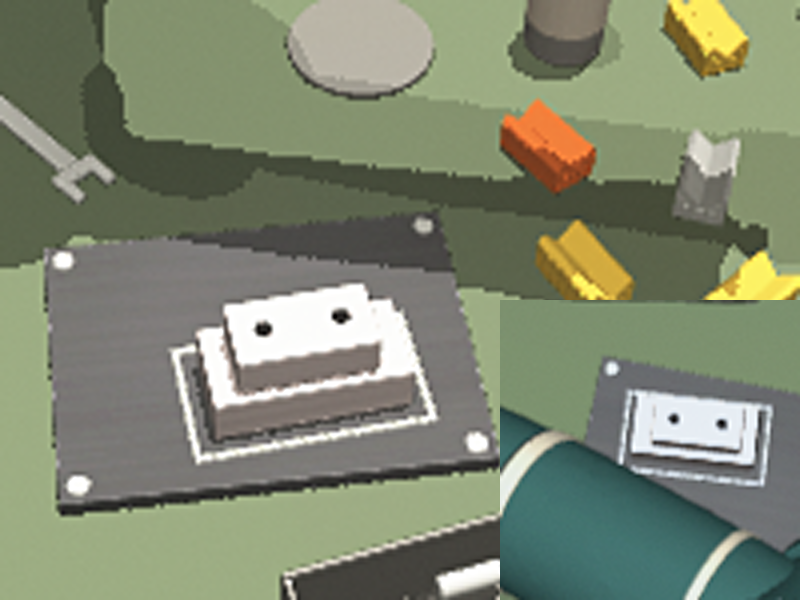

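The middle block sits centred on the base (insert, about (697,420)). Next is the grey V-block at (707,175), the only one that isn't orange or yellow.

```bash
python3 - <<'E'
from util import *
from station import bot,gripper_to,status
V=np.array([.5802,.3185]); yv=2.5361-np.pi; B=np.array([.6662,-.0128]); yo=1.4803-np.pi
gripper_to(.058)
bot.servo_line([*V,.0215],feed=.15); gripper_to(.025); st()
bot.servo_line([*V,.2],feed=.25)
bot.move_to([*B,.14],rot(yo,0)); st()
print(bot.servo_line([*B,.094],feed=.06,force_limit=5)); st()
gripper_to(.06); p=st()["ee_pos"]
bot.servo_line([*p[:2],.19],feed=.2)
bot.move_to([.5,-.3,.3],rot(yo,0)); bot.pause(.3); st()
snap("end","scene",210,170,200,150)
from station import get_image
t=get_image("top")
a=cv2.imread("pics/end.png"); b=cv2.resize(t["img"][130:230,220:320,::-1],(300,300),interpolation=cv2.INTER_CUBIC); a[300:600,500:800]=b; cv2.imwrite("pics/end.png",a)
E
```

```text
t35.5 ee [0.5807 0.3188 0.0225] rot [3.140e+00 1.000e-03 2.536e+00] w 0.0346 F [ 0.4 -1.3  6.8] q [ 0.09  1.02 -1.    1.62  0.97  1.06 -0.24]
t37.6 ee [ 0.6661 -0.0106  0.1403] rot [ 3.141e+00 -1.000e-03  1.484e+00] w 0.0347 F [ 0.5 -0.2 -3.7] q [ 0.59  0.81 -0.95  1.57  0.71  1.14 -0.62]
True
t38.3 ee [ 0.6659 -0.0128  0.1   ] rot [-3.141  0.     1.48 ] w 0.0350 F [ 0.6 -0.3  5.1] q [ 0.57  0.85 -0.92  1.59  0.75  1.08 -0.64]
t38.6 ee [ 0.6654 -0.013   0.0998] rot [-3.139  0.     1.48 ] w 0.0600 F [-0.7 -0.5 -0.2] q [ 0.57  0.85 -0.92  1.59  0.75  1.08 -0.64]
t40.9 ee [ 0.5003 -0.2995  0.2999] rot [-3.142 -0.     1.481] w 0.0600 F [-0.8 -0.1  0.1] q [ 1.31  0.54 -1.15  1.64  0.5   1.3  -0.01]
end scale 4 origin 210 170
```

View pics/end.png

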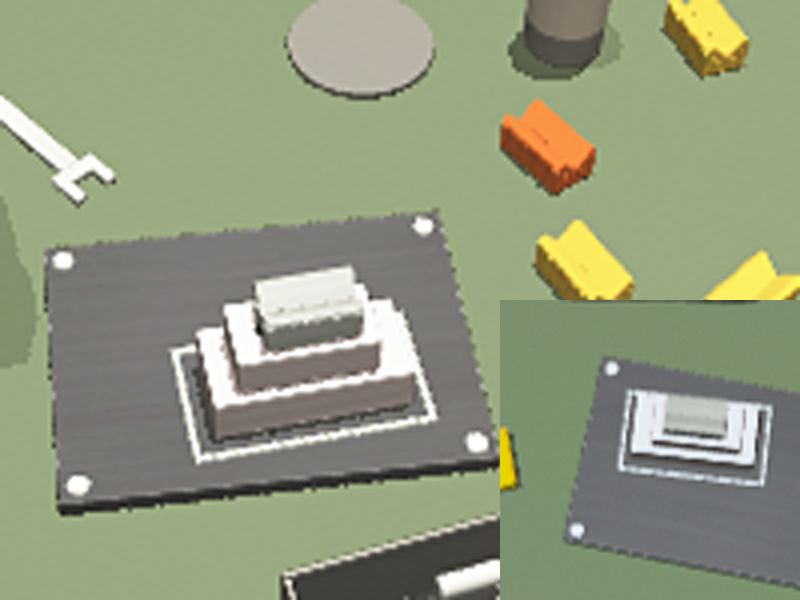

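The stack is centred inside the outline, with the V-block's groove up at about (310,305). The bystanders in view haven't moved. Handing in.

```bash
python3 -c "
from station import order; print(order.close_job())"
```

```text
the job is handed in; nothing more can be done
None
```

I built the pipe support and handed it in at about 41 s: the big block was tipped over the plate's front edge, released, retaken and laid inside the outline, with the middle block and the grey V-block (groove up) centred on top; while tipping, the gripper carried the block's full weight, so it turned about the edge roughly 0.7 mm clear of it rather than resting on it.

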